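Brass blank from surface plate into sheet clamp

TASK

The thin brass blank lies flat on the black surface plate, too thin to pick up there: slide it toward the robot until its end sticks well out over the plate's front edge, take it by that end and lift it off. Lay it flat on the bed of the grey sheet clamp, between the two side guides with its rear end pushed home against the back stop and its front end sticking out, then lower the red-ended clamp arm until its rubber foot rests on the blank. Do not drop the blank on the bench, and leave the other things on the bench where they are.

Things in the scene. Friction and masses are not known exactly. Their poses are not given: they have to be found in the camera images.
- blank_center (a point): centre (half-way up) of the loose brass blank, a flat brass strip 140 x 48 x 2.5 mm, 0.14 kg, two fine dark lines across it. x along its length, y across, z up. Starts flat, wholly on the surface plate, its length within 0.3 rad of the plate's x. Both ends are alike. Pressed from above with closed fingertips (5 to 20 N) it slides along with them; brass, plate and bed are smooth
- surface_plate: fixed dark granite surface plate, 180 mm (x) x 150 mm (y), flat top 55 mm above the bench. Origin at the centre of its underside, on the bench. Its -x edge is the front edge, toward the robot, and nothing stands below or before it
- sheet_clamp: fixed grey sheet clamp; origin on the bench, x away from the robot, y across, z up. In this frame: flat steel bed from x = -44 to +48 mm, 90 mm wide, top at z = 55 mm, nothing before or below its front edge. Back stop: upright face across the bed at x = +48 mm, 9 mm high. Two hinge posts behind it, x = 58 to 82 mm, up to z = 82 mm
- bed_home (a point): where the blank's centre lies when home: x = -22, y = 0, z = 56 mm in the sheet clamp's frame, same axes; then 48 mm of the blank stick out in front of the bed. Side guides: two aluminium bars along x, from 0 to 70 mm behind this point, 8 mm high above the bed, inner faces 30 mm to either side
- clamp_hinge (a point): hinge axis of the clamp arm, at x = 70, y = 0, z = 72 mm in the sheet clamp's frame; the axis runs along the sheet clamp's y
- paddle_top (a point): centre of the upper face of the red paddle at the free end of the clamp arm, 78 mm from the hinge along the arm and 7 mm above the arm's hinge line. The paddle is 36 mm (along the arm) x 34 mm x 10 mm. A black rubber foot of 20 mm diameter hangs under the arm 58 mm from the hinge
- clamp_arm (a joint): angle of the clamp arm in rad: 0 = arm level, its rubber foot resting on a 2.5 mm blank on the bed; grows as the paddle rises (up to 1.3). Stiff hinge: it stays where it is left, about 1.5 N on the paddle moves it. Starts open, 0.8 to 1.15, leaning over the rear part of the bed: the blank goes in under it from the front
- glue: small white bottle with blue cap, 28 mm across, 70 mm high, standing in the middle: leave alone
- eraser: grey rubber block 22 x 46 x 14 mm, lying in the middle: leave alone
- tin: round grey tin, 65 mm across, 28 mm high, in the middle: leave alone
Things that resemble listed ones, but are neither listed nor needed, are in the scene too. Of the things that look like the part that bears blank_center, the larger one is meant.

How it is judged:
On the way, in this order (a step that is already met when the one before it is completed fails the run):
1. the blank, lying flat at the height of the surface plate's top, sticks out at least 20 mm over its front edge (x of blank_center in the frame of surface_plate between -0.1 and -0.04 m and horizontal distance between blank_center and surface_plate below 0.12 m and height (world z) of blank_center between 0.05 and 0.062 m and angle between blank_center's own z axis and vertical below 0.12 rad), for 0.2 s.
2. the blank is held by the fingers, lifted at least 20 mm above the surface plate (height (world z) of blank_center above 0.076 m and contact force between the fingers and blank above 1 N), for 0.2 s.
At the end, for the whole second after the job is handed in: the blank lies flat and at rest on the sheet clamp's bed, its rear end within 5 mm of the back stop, its centre within 8 mm of the clamp's middle line, its length within 0.09 rad of the clamp's x, and the clamp arm is down on it (joint between -0.03 and 0.05 rad) (x of blank_center in the frame of sheet_clamp between -0.027 and -0.018 m and y of blank_center in the frame of sheet_clamp between -0.008 and 0.008 m and z of blank_center in the frame of sheet_clamp between 0.053 and 0.059 m and angle between the x axis of blank_center and the x axis of sheet_clamp, either way round below 0.09 rad and angle between blank_center's own z axis and vertical below 0.05 rad and value of joint clamp_arm between -0.03 and 0.05 rad and linear speed of blank below 0.02 m/s); the robot touches nothing.
It fails at once if the blank falls to the bench (its centre under 35 mm) (height (world z) of blank_center below 0.035 m).
It fails at once if a bystander is moved more than 25 mm (distance of any of glue, eraser, tin from where it was at the start of the episode above 0.025 m).
It also fails if it takes over 62 s, if anything falls off the work surface, if the arm or the gripper's body presses on something with over 40 N, if the wrist force passes 120 N, or if a joint passes its speed limit or range.

ROBOT

A 6-joint arm with a two-finger parallel gripper is mounted at the origin on a cart in front of the work surface, level with it; the furniture and walls round the work are solid. World frame = base frame: x ahead of the robot, y to its left, z up, the work surface at z = 0. Lengths are in m, angles in rad, forces in N, time in s.
With the tool pointing down it reaches from about 0.35 to 0.875 m from the base axis. Payload 4.2 kg.
Tool frame: the origin (TCP) lies at the very end of the fingers, on their centre line; the grasp point (between the pads) lies behind it (manip.pinch_z is the x of the grasp point in the tool frame, in m); x points along the fingers, y is the direction in which the jaws open and shut, and the axes are right-handed (so a half turn about x gives the same grasp; the last joint's range is limited). The gripper opens to 85 mm and grips with 20 to 120 N. Pads are 22 mm wide; open, the fingers measure 114 mm over their backs; the gripper's body (76 mm by 85 mm) begins 54 mm behind the grasp point. The pads swing forward as they close: fully open they stand 13 mm farther back than shut.
Start: joints at [-0.951, 0.385, 0.008, 0, -1.194, -0.259], TCP at [0.221, -0.585, 0.231] pointing down, gripper open.
Joint ranges: [-3.14, 3.14], [-1.21, 2.06], [-1.07, 1.41], [-3.16, 2.05], [-2.99, -0.16], [-3.1, 3.1]. Speed limits (rad/s): [2.79, 2.79, 3.14, 3.14, 3.14, 3.14].

INTERFACE

Orientations are given as a unit quaternion [x, y, z, w].
In Python, from cell import readout, get_image, manip gives the robot as it stands. The module is installed in compiled form; this text tells all that it offers.
- The arm moves only by the tool send_rows, never from a script. Its arguments are lists of equal length, an entry for each row: "offset": the shift along the tool's x, y, z in cm, a list of three; "angular": the turn, a rotation vector about the tool's x, y, z in rad, a list of three; "gripper": the closure, from -1 (fully open) to 1 (shut). A call has 1 to 20 rows; each row is the pose to reach, as a shift and turn from the pose commanded when the call began, along the tool's axes at that moment; what a row does not reach only later rows make up. A row lasts 1/12 s, in which the tool goes at most 41.7 mm and 7.16 degrees, less where a joint would pass 70% of its speed; a pose out of reach is approached as far as the arm can. A call with a gripper value outside its range is refused whole. The fingers move at their own pace and stop on an object; "force" is the grip in N (left out, the last holds). Time passes only in rows, so rows that repeat a pose let the fingers close. It gives the time, the measured TCP pose, the force and the opening at its end, in the units of the state.
- readout.get_state(): the state, without advancing time (a new reading comes with each control period).
- get_image(name): name is "scene" or "top" or "wrist"; returns a dict with "color" (480x640x3 uint8, red, green, blue), "camera_matrix" (3x3 intrinsics, pixels), "extrinsics" (4x4, takes a point from world to camera coordinates); the wrist camera has in their place "T_tool_cam" (4x4, takes a point from camera to tool coordinates, whose origin is the TCP and whose axes are the tool frame's). Camera axes: x right, y up, looking along -z (the intrinsics and any distortion apply to the point x, -y, -z); pixel columns grow to the right and rows downward; lengths in m; the calibration is good to about 2 mm. A picture is of the moment at which its call begins: read the wrist's pose just before it. There is no depth.
- manip.job_done(): hands the job in, once; it reports no verdict.
The state is a dict: "t": time; "qpos": joint angles; "joint_vel": joint speeds; "effort": joint torques, N m; "tcp_pos": TCP position; "ee_rot": TCP orientation; "contact_force": force on the tool from outside, world axes, zero at the start; "wrist_torque": the same for the moment, N m; "width": finger opening in m.
Only numpy, scipy, OpenCV 4.12 (cv2) and the standard library are available. Lean on these libraries where they do the work, as an engineer would, in place of code of your own. Each camera call takes 0.05 s, during which the arm holds its last target. There are 200 camera calls.

## Working session

There is one attempt and no reset: what is moved stays moved. The work goes in short steps, Python scripts to look and compute and a tool call to move; the robot and the scene stay as the last step left them, time stands still between calls to the robot, and variables do not carry over. Pictures are saved under pics/ and viewed, about 8 in all and at most 12, crops included, and the job is handed in when it is done.

Besides the shell and the picture viewer there is one more tool, called as name(argument=value, ...) on one line, values as JSON. send_rows: Moves the arm, as the interface text tells. Its arguments: {"type":"object","properties":{"offset":{"type":"array"},"angular":{"type":"array"},"gripper":{"type":"array"},"force":{"type":"number"}},"required":["offset","angular","gripper"]}

```bash
mkdir -p pics
cat > h.py <<'E'
import numpy as np, cv2
from cell import readout, get_image, manip
from scipy.spatial.transform import Rotation as R
def grab(name, fn=None):
    s=readout.get_state(); d=get_image(name)
    if name=="wrist":
        T=np.eye(4); T[:3,:3]=R.from_quat(s["ee_rot"]).as_matrix(); T[:3,3]=s["tcp_pos"]
        d["c2w"]=T@np.array(d["T_tool_cam"])
    else: d["c2w"]=np.linalg.inv(np.array(d["extrinsics"]))
    if fn: cv2.imwrite("pics/"+fn, d["color"][:,:,::-1])
    return d
def ray(d,px):
    K=np.array(d["camera_matrix"]); v=np.linalg.inv(K)@[px[0],px[1],1]
    v=np.array([v[0],-v[1],-v[2]]); return d["c2w"][:3,3], d["c2w"][:3,:3]@v
def onz(d,px,z):
    o,v=ray(d,px); return o+v*(z-o[2])/v[2]
def proj(d,p):
    q=np.linalg.inv(d["c2w"])@np.r_[p,1]; k=np.array(d["camera_matrix"])@[q[0],-q[1],-q[2]]; return k[:2]/k[2]
E
python3 - <<'E'
from h import *
import pickle
s=readout.get_state(); print({k:np.round(v,3) for k,v in s.items()}, manip.pinch_z)
D={}
for n in("top","scene"):
    d=grab(n,n+"0.png"); D[n]=d; print(n,d.keys(),np.round(d["c2w"],3).tolist(),np.array(d["camera_matrix"]).tolist())
pickle.dump(D,open("d0.pkl","wb"))
E
```

```text
{'t': np.float64(0.0), 'qpos': array([-0.951,  0.386,  0.007, -0.   , -1.194, -0.259]), 'joint_vel': array([ 0.   , -0.   , -0.002,  0.001, -0.002, -0.002]), 'effort': array([ 1.0000e-03, -3.9229e+01,  1.8841e+01,  4.1860e+00, -5.0000e-03,
        0.0000e+00]), 'tcp_pos': array([ 0.22 , -0.584,  0.23 ]), 'ee_rot': array([-0.126,  0.696,  0.128,  0.695]), 'contact_force': array([-0.268, -0.361,  0.301]), 'wrist_torque': array([0.003, 0.007, 0.012]), 'width': np.float64(0.085)} -0.0187
top dict_keys(['color', 'camera_matrix', 'extrinsics', 'c2w']) [[-0.026, 0.985, -0.17, 0.366], [-1.0, -0.028, -0.01, -0.019], [-0.015, 0.169, 0.985, 1.316], [0.0, 0.0, 0.0, 1.0]] [[587.9086585803342, 0.0, 326.06198557221586], [0.0, 587.9086585803342, 245.5180703558143], [0.0, 0.0, 1.0]]
scene dict_keys(['color', 'camera_matrix', 'extrinsics', 'c2w']) [[-0.426, 0.523, -0.738, -0.147], [-0.905, -0.249, 0.346, 0.337], [-0.003, 0.815, 0.579, 0.661], [0.0, 0.0, 0.0, 1.0]] [[521.1982864858369, 0.0, 325.43487622831947], [0.0, 521.1982864858369, 253.51823389305116], [0.0, 0.0, 1.0]]
```

View pics/top0.png

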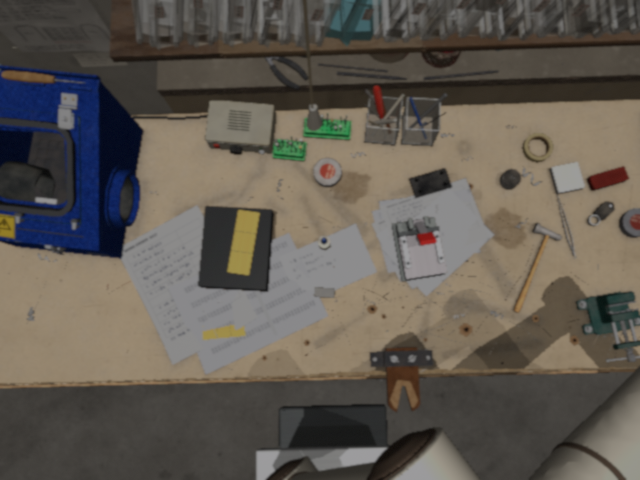

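View pics/scene0.png

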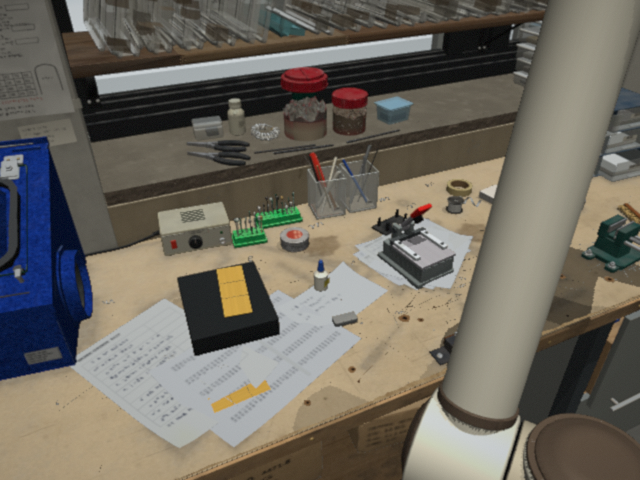

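The top view shows the black plate at (200–273, 206–290) with the brass blank on it at (230–260, 210–275). The sheet clamp is at (395–445, 215–280), glue at (325, 243), eraser at (325, 292) and tin at (327, 172).

There are two brass candidates: the strip on the plate and a small offcut on the paper at (224, 332). The one on the plate is the larger and lies on the plate, so it fits the description. I'll measure it and confirm with a crop.

Run:
```python
from h import *
import pickle
D=pickle.load(open("d0.pkl","rb")); d=D["top"]; im=d["color"]; hsv=cv2.cvtColor(im,cv2.COLOR_RGB2HSV)
m=cv2.inRange(hsv,(18,110,120),(32,255,255)); 
def rect(m,z,roi,n):
    mm=np.zeros_like(m);x0,y0,x1,y1=roi; mm[y0:y1,x0:x1]=m[y0:y1,x0:x1]
    mm=cv2.morphologyEx(mm,cv2.MORPH_CLOSE,np.ones((5,5)))
    c=max(cv2.findContours(mm,0,2)[0],key=cv2.contourArea)
    p=np.array([onz(d,q[0],z)[:2] for q in c])*1000
    r=cv2.minAreaRect(p.astype(np.float32)); print(n,np.round(r[0],1),np.round(r[1],1),round(r[2],1)); return r
rect(m,.0575,(195,200,280,295),"blank"); rect(m,.002,(195,320,250,345),"decoy")
mk=cv2.inRange(hsv,(0,0,0),(180,255,70))|m
r=rect(mk,.055,(190,195,285,300),"plate"); print(np.round(cv2.boxPoints(r)).tolist())
red=cv2.inRange(hsv,(0,150,100),(8,255,255))|cv2.inRange(hsv,(172,150,100),(180,255,255))
ys,xs=np.nonzero(red[225:255,405:450]); print("red top px",xs.mean()+405,ys.mean()+225)
h2=cv2.cvtColor(D["scene"]["color"],cv2.COLOR_RGB2HSV)
a=cv2.resize(im[200:300,380:460],None,fx=5,fy=5,interpolation=2)
b=cv2.resize(D["scene"]["color"][190:290,370:470],None,fx=4,fy=4,interpolation=2)
o=np.zeros((500,800,3),np.uint8);o[:500,:400]=a;o[:400,400:]=b
cv2.imwrite("pics/crop1.png",o[:,:,::-1])
```

```text
blank [596.4 173.9] [ 48.1 139.1] 80.1
decoy [405.5 226.1] [21.6 89.1] 3.9
plate [583.9 189. ] [151.8 178.6] 85.3
[[489.0, 121.0], [667.0, 106.0], [679.0, 257.0], [501.0, 272.0]]
red top px 425.8881578947368 238.25
```

View pics/crop1.png

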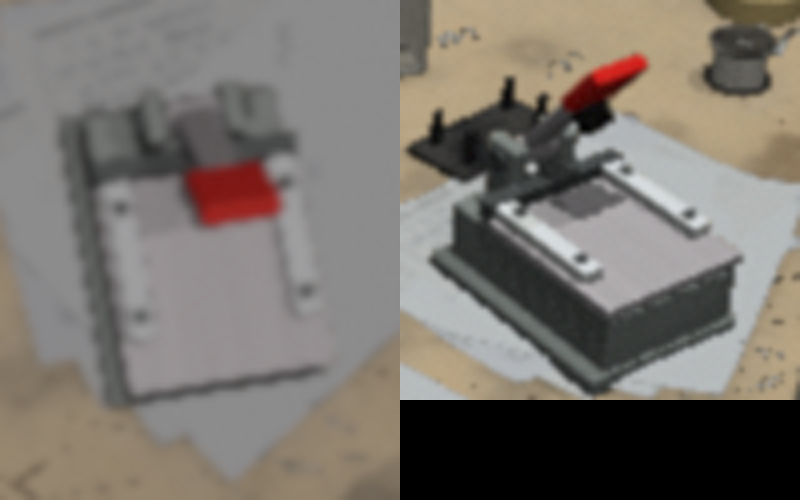

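The crop confirms it. The blank is the 139 x 48 mm strip on the plate and the 89 x 22 mm piece is the decoy. The right-hand crop shows the open clamp with its red paddle, foot, guides and posts. Now rough clamp numbers and the first move, stopping over the clamp for a close look.

```bash
cat >> h.py <<'E'
def goto(p,Rm):
    s=readout.get_state(); R0=R.from_quat(s["ee_rot"]).as_matrix()
    off=R0.T@(np.array(p)-s["tcp_pos"])*100; rv=R.from_matrix(R0.T@Rm).as_rotvec()
    print("off",np.round(off,2),"ang",np.round(rv,3),"rows>=",max(np.linalg.norm(off)/4.17,np.degrees(np.linalg.norm(rv))/7.16).round(1))
def down(yaw): # tool x down, tool y at yaw
    y=np.array([np.cos(yaw),np.sin(yaw),0]); x=np.array([0,0,-1.]); return np.c_[x,y,np.cross(x,y)]
def horiz(yaw,pitch=0,s=1): # tool x along yaw, pitched down; tool y up*s
    x=np.array([np.cos(yaw)*np.cos(pitch),np.sin(yaw)*np.cos(pitch),-np.sin(pitch)])
    u=np.array([0,0,1.]); u=s*(u-x*(u@x)); y=u/np.linalg.norm(u); return np.c_[x,y,np.cross(x,y)]
E
python3 - <<'E'
from h import *
import pickle
D=pickle.load(open("d0.pkl","rb")); d=D["top"]
c=lambda x,y:(380+x/5,200+y/5)
for n,p,z in[("bedFL",c(128,397),.055),("bedFR",c(325,370),.055),("barL",c(143,335),.063),("barR",c(307,310),.063),("barLr",c(115,190),.063),("barRr",c(283,160),.063)]:
    print(n,np.round(onz(d,p,z)*1000))
s=readout.get_state(); print(np.round(R.from_quat(s["ee_rot"]).as_matrix(),2).tolist()); print(np.round(grab("wrist")["T_tool_cam"],3).tolist())
for p in((.50,-.19,.30),):
  for y in (np.pi/2,-np.pi/2,np.pi,0): print(y);goto(p,down(y))
E
```

```text
bedFL [ 504. -175.   55.]
bedFR [ 514. -261.   55.]
barL [ 530. -182.   63.]
barR [ 539. -253.   63.]
barLr [ 594. -173.   63.]
barRr [ 605. -246.   63.]
[[-0.0, -0.35, 0.94], [0.0, 0.94, 0.35], [-1.0, 0.0, -0.0]]
[[-0.0, 0.293, -0.956, -0.143], [1.0, 0.0, -0.0, 0.0], [0.0, -0.956, -0.293, -0.075], [0.0, 0.0, 0.0, 1.0]]
1.5707963267948966
off [-6.91 27.04 40.07] ang [ 0.361 -0.    -0.002] rows>= 11.7
-1.5707963267948966
off [-6.91 27.04 40.07] ang [-2.781e+00  2.000e-03 -1.000e-03] rows>= 22.3
3.141592653589793
off [-6.91 27.04 40.07] ang [-1.21e+00  1.00e-03 -2.00e-03] rows>= 11.7
0
off [-6.91 27.04 40.07] ang [ 1.931e+00 -2.000e-03 -1.000e-03] rows>= 15.5
```

send_rows(offset=[[-2,6,10],[-2,13,20],[-2,20,30],[-2,25,40],[-2,25,42],[-2,25,42],[-2,25,42],[-2,25,42],[-2,25,42],[-2,25,42],[-2,25,42],[-2,25,42],[-2,25,42],[-2,25,42],[-2,25,42],[-2,25,42]], angular=[[0.09,0,0],[0.18,0,0],[0.27,0,0],[0.36,0,0],[0.36,0,0],[0.36,0,0],[0.36,0,0],[0.36,0,0],[0.36,0,0],[0.36,0,0],[0.36,0,0],[0.36,0,0],[0.36,0,0],[0.36,0,0],[0.36,0,0],[0.36,0,0]], gripper=[1,1,1,1,1,1,1,1,1,1,1,1,1,1,1,1])

```text
t: 1.48
tcp_pos: [0.5246, -0.2032, 0.2511]
ee_rot: [0.0, 0.707, -0.0, 0.707]
contact_force: [-0.2, -0.1, -0.1]
width: 0.0001
```

Run:
```python
from h import *
import pickle
d=grab("wrist","w1.png"); pickle.dump(d,open("w1.pkl","wb")); s=readout.get_state(); print(s["t"],s["tcp_pos"],s["qpos"].round(2) )
```

```text
1.5333 [ 0.52459164 -0.20340051  0.25125093] [-0.08  0.27 -0.12 -0.   -1.19 -1.49]
```

View pics/w1.png

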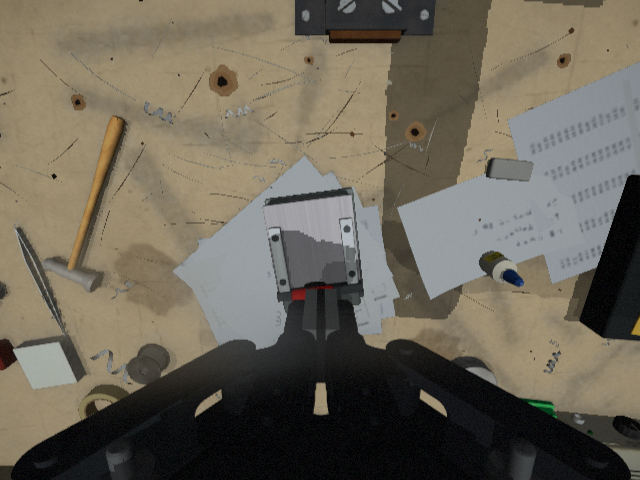

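The wrist view, with the robot at the top, shows the bed front corners at about (264, 204) and (353, 190). The guide front ends are at about (274, 229) and (347, 220). I'll refine the clamp pose from the bed edges and guides in a mask.

Run:
```python
from h import *
import pickle
d=pickle.load(open("w1.pkl","rb")); im=d["color"]
a=cv2.resize(im[180:300,250:370],None,fx=5,fy=5,interpolation=2); cv2.imwrite("pics/c2.png",a[:,:,::-1])
print(np.round(proj(d,[.5344,-.2165,.055]),1))
```

```text
[306.9 224.4]
```

View pics/c2.png

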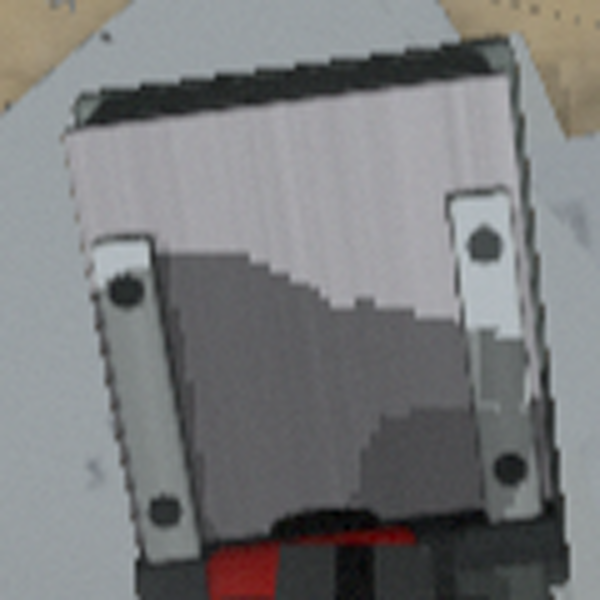

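The crop shows the bed front corners at (70, 128) and (503, 73). The bar fronts are at (93–152, 242) and (448–503, 194), and the screws are visible.

Run:
```python
from h import *
import pickle
d=pickle.load(open("w1.pkl","rb"))
P=lambda x,y,z:onz(d,(250+x/5,180+y/5),z)[:2]*1000
fl=P(503,73,.055);fr=P(70,128,.055)
bl,br=[P(475,194,.063),P(122,242,.063)]
sl=P(484,245,.063),P(510,469,.063); sr=P(126,290,.063),P(165,511,.063)
y=lambda v:np.degrees(np.arctan2(v[1],v[0]))
print(fl,fr,np.linalg.norm(fl-fr),"yaw",y(fl-fr)-90,y(bl-br)-90,y(sl[1]-sl[0]),y(sr[1]-sr[0]))
u=(fl+fr)/2; m=(bl+br)/2; print("front mid",u,"bars mid",m)
sm=sum(sl+sr)/4; print("screw mid",sm, "yaw mids", y(sl[1]+sr[1]-sl[0]-sr[0]))
```

```text
[ 504.18687426 -173.12766132] [ 515.1353422  -258.98217745] 86.54979428606703 yaw 7.267333063954823 7.933529428536531 7.647003353003896 7.447439651224316
front mid [ 509.66110823 -216.05491938] bars mid [ 531.60619506 -213.59303172]
screw mid [ 565.64812631 -209.22263226] yaw mids 7.547140301842937
```

Run:
```python
from h import *
goto((.614,.171,.075),down(np.pi/2))
```

```text
off [17.62 37.45  8.92] ang [-0.001 -0.    -0.   ] rows>= 10.2
```

send_rows(offset=[[0,10,2],[0,20,5],[0,30,7],[0,37.4,8.9],[0,37.4,8.9],[0,37.4,8.9],[0,37.4,8.9],[0,37.4,8.9],[0,37.4,8.9],[0,37.4,8.9],[0,37.4,8.9],[4,37.4,8.9],[8,37.4,8.9],[12,37.4,8.9],[16,37.4,8.9],[17.6,37.4,8.9],[17.6,37.4,8.9]], angular=[[0,0,0],[0,0,0],[0,0,0],[0,0,0],[0,0,0],[0,0,0],[0,0,0],[0,0,0],[0,0,0],[0,0,0],[0,0,0],[0,0,0],[0,0,0],[0,0,0],[0,0,0],[0,0,0],[0,0,0]], gripper=[1,1,1,1,1,1,1,1,1,1,1,1,1,1,1,1,1])

```text
t: 2.95
tcp_pos: [0.6107, 0.1677, 0.0702]
ee_rot: [-0.001, 0.711, -0.003, 0.704]
contact_force: [0.7, -0.1, -0.0]
width: 0.0001
```

Run:
```python
from h import *
import pickle
d=grab("wrist","w2.png"); s=readout.get_state(); print(s["t"],s["tcp_pos"],s["contact_force"],s["qpos"].round(2))
```

```text
3.0 [0.61294304 0.168805   0.07355296] [0.17619363 0.06731    0.25855794] [ 0.52  0.55 -0.15  0.   -0.88 -2.1 ]
```

View pics/w2.png

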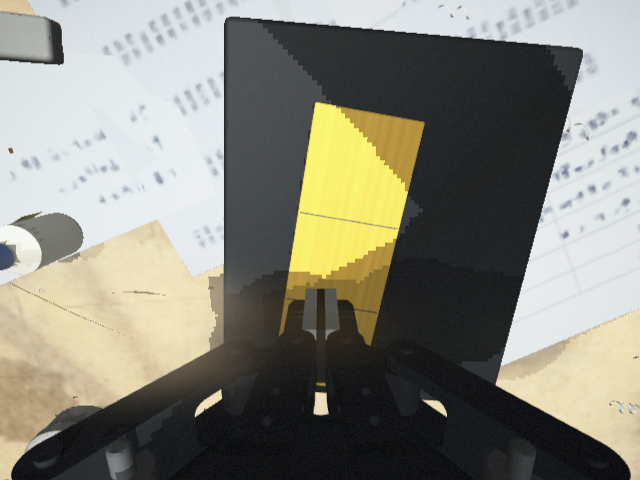

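The fingertips stand over the blank near its second line. The blank's front end is at (316, 102)–(424, 122) and the plate's front edge runs (228, 17)–(581, 48). Lowering to contact.

send_rows(offset=[[0.8,0,0],[1.4,0,0],[1.7,0,0],[1.8,0,0],[1.8,0,0]], angular=[[0,0,0],[0,0,0],[0,0,0],[0,0,0],[0,0,0]], gripper=[1,1,1,1,1])

```text
t: 3.42
tcp_pos: [0.6143, 0.1716, 0.0578]
ee_rot: [-0.0, 0.707, 0.0, 0.707]
contact_force: [0.7, 0.8, -0.2]
width: -0.0001
```

Run:
```python
from h import *
s=readout.get_state(); print(s["t"],s["tcp_pos"],s["contact_force"])
d=grab("wrist")
im=d["color"]
a,b=onz(d,(228,17),.055),onz(d,(581,48),.055)
print(a,b)
print(R.from_quat(s["ee_rot"]).as_matrix().round(3).tolist())
```

```text
3.4167 [0.6142549  0.17159298 0.05783357] [ 0.71951708  0.81765251 -0.16753435]
[0.49717865 0.13788672 0.055     ] [0.50721311 0.26977609 0.055     ]
[[0.001, -0.001, 1.0], [0.0, 1.0, 0.001], [-1.0, 0.0, 0.001]]
```

send_rows(offset=[[0.1,0,0],[0.15,0,0],[0.2,0,0],[0.2,0,0]], angular=[[0,0,0],[0,0,0],[0,0,0],[0,0,0]], gripper=[1,1,1,1])

```text
t: 3.8
tcp_pos: [0.6145, 0.1718, 0.0576]
ee_rot: [-0.001, 0.706, 0.001, 0.708]
contact_force: [-3.1, 0.4, 8.0]
width: -0.0001
```

send_rows(offset=[[0.05,0.1,-0.5],[0.05,0.2,-1],[0.05,0.3,-1.6],[0.05,0.4,-2.2],[0.05,0.5,-2.8],[0.05,0.6,-3.4],[0.05,0.7,-4],[0.05,0.8,-4.6],[0.05,0.9,-5.2],[0.05,1.0,-5.8],[0.05,1.1,-6.4],[0.05,1.2,-7],[0.05,1.3,-7.5],[0.05,1.35,-7.8],[0.05,1.35,-7.8]], angular=[[0,0,0],[0,0,0],[0,0,0],[0,0,0],[0,0,0],[0,0,0],[0,0,0],[0,0,0],[0,0,0],[0,0,0],[0,0,0],[0,0,0],[0,0,0],[0,0,0],[0,0,0]], gripper=[1,1,1,1,1,1,1,1,1,1,1,1,1,1,1])

```text
t: 5.05
tcp_pos: [0.5383, 0.1866, 0.0576]
ee_rot: [0.0, 0.705, 0.002, 0.709]
contact_force: [-0.6, 0.7, 8.0]
width: -0.0001
```

```bash
cat > blank.py <<'E'
from h import *
def blank(z=.0575,cam="top"):
    d=grab(cam); hsv=cv2.cvtColor(d["color"],cv2.COLOR_RGB2HSV); m=cv2.inRange(hsv,(18,110,100),(32,255,255))
    m=cv2.morphologyEx(m,cv2.MORPH_CLOSE,np.ones((5,5)))
    for c in cv2.findContours(m,0,2)[0]:
        if cv2.contourArea(c)<150: continue
        p=np.array([onz(d,q[0],z)[:2] for q in c])*1000
        r=cv2.minAreaRect(p.astype(np.float32)); print(np.round(r[0],1),np.round(r[1],1),round(r[2],1),np.round(cv2.boxPoints(r)).tolist())
E
python3 - <<'E'
from blank import *
blank(); s=readout.get_state(); print(s["t"],s["tcp_pos"],s["contact_force"])
E
```

```text
[403.7 216.7] [20.7 83.6] 3.9 [[391.0, 258.0], [396.0, 174.0], [417.0, 176.0], [411.0, 259.0]]
[493.5 192.5] [46.4 81.5] 78.8 [[449.0, 178.0], [529.0, 162.0], [538.0, 207.0], [458.0, 223.0]]
[648. 695.] [54.8 31. ] 3.9 [[620.0, 709.0], [622.0, 678.0], [676.0, 681.0], [674.0, 712.0]]
5.1 [0.53831645 0.18657791 0.05761912] [-0.27736389  0.3950861   7.90339704]
```

Blank sticks out about 41 mm (front end mid at (453, 200) mm, yaw −11°). I'll lift off and tilt a bit, to learn how the arm reaches a horizontal tool.

send_rows(offset=[[-3,0,0],[-7,0,0],[-11,-4,-1],[-15,-8,-2],[-19,-12,-4],[-21,-16,-5],[-22,-20,-5],[-22,-22,-5],[-22,-22,-5],[-22,-22,-5],[-22,-22,-5],[-22,-22,-5],[-22,-22,-5]], angular=[[0,0,0],[0,0,0],[0,0,0.1],[0,0,0.2],[0,0,0.3],[0,0,0.4],[0,0,0.5],[0,0,0.6],[0,0,0.7],[0,0,0.7],[0,0,0.7],[0,0,0.7],[0,0,0.7]], gripper=[1,1,0.5,0,0,0,0,0,0,0,0,0,0])

```text
t: 6.18
tcp_pos: [0.486, -0.0337, 0.2749]
ee_rot: [0.241, 0.665, 0.243, 0.664]
contact_force: [0.2, 0.7, -0.2]
width: 0.0426
```

Run:
```python
from blank import *
s=readout.get_state(); print(s["t"],s["tcp_pos"].round(4).tolist(),s["ee_rot"].round(4).tolist(),s["qpos"].round(4).tolist(),s["width"])
blank()
d=grab("top"); hsv=cv2.cvtColor(d["color"],cv2.COLOR_RGB2HSV)
print("eraser",onz(d,(325,292),.01).round(3),"glue",onz(d,(324,243),.05).round(3),"tool edge x",onz(d,(320,378),0).round(3),onz(d,(405,350),0.05).round(3),"blue",onz(d,(105,258),.1).round(3))
```

```text
6.1833 [0.486, -0.0337, 0.2749] [0.2414, 0.6646, 0.2434, 0.6639] [-0.2008, 0.25, -0.0081, -0.6844, -1.5015, -1.2505] 0.0426055949971189
[403.8 215.7] [20.9 85.5] 3.8 [[391.0, 258.0], [396.0, 172.0], [417.0, 174.0], [411.0, 259.0]]
[521.7 188.7] [ 49.7 138.5] 80.0 [[449.0, 176.0], [586.0, 152.0], [594.0, 201.0], [458.0, 225.0]]
[646.8 695. ] [52.4 31.1] 3.7 [[620.0, 709.0], [622.0, 678.0], [674.0, 681.0], [672.0, 712.0]]
eraser [ 0.486 -0.001  0.01 ] glue [ 0.59  -0.002  0.05 ] tool edge x [0.299 0.015 0.   ] [ 0.355 -0.167  0.05 ] blue [0.562 0.459 0.1  ]
```

```bash
cat > kin.py <<'E'
import numpy as np
from scipy.spatial.transform import Rotation as R
from scipy.optimize import least_squares
C=np.array([[1,0,0],[0,0,1],[0,-1,0.]])
def fk(q,p,s4=-1):
    a,h,dl,L2,L3,e,Lt=p; r=lambda ax,t:R.from_euler(ax,t).as_matrix()
    A=r('z',q[0]); F=A@r('y',q[1]-q[2]); U=A@r('y',q[1])
    W=A@[a,dl,h]+U@[0,0,L2]+F@[L3,0,e]
    T=F@r('x',s4*q[3])@r('y',-q[4])@r('x',-q[5])@C
    return W+T[:,0]*Lt, T, W
S=[([.221,-.585,.231],[-.951,.385,.008,0,-1.194,-.259]),([.52459,-.2034,.25125],[-.08,.27,-.12,0,-1.19,-1.49]),
([.61294,.1688,.07355],[.52,.55,-.15,0,-.88,-2.1]),([0.486,-0.0337,0.2749],[-0.2008,0.25,-0.0081,-0.6844,-1.5015,-1.2505])]
w=[1,.2,.2,1]
def fit(S,w):
    p0=np.array([0,.17,-.16,.57,.43,0,.3])
    f=lambda p:np.r_[np.concatenate([k*(fk(q,p)[0]-t) for (t,q),k in zip(S,w)]),(p-p0)*[.01,.002,.01,.002,.002,.01,.002]]
    o=least_squares(f,p0); return o.x,f(o.x)
E
python3 - <<'E'
from kin import *
for s4 in(-1,1): print(s4,fk(S[3][1],np.zeros(7),s4)[1].round(3).tolist())
print(R.from_quat([0.2414, 0.6646, 0.2434, 0.6639]).as_matrix().round(3).tolist())
p,f=fit(S,w); print(p.round(4),(f*1000).round(1))
E
```

```text
-1 [[-0.002, -0.002, 1.0], [0.644, 0.765, 0.003], [-0.765, 0.644, 0.0]]
1 [[-0.254, -0.308, 0.917], [-0.592, 0.799, 0.105], [-0.765, -0.516, -0.385]]
[[-0.002, -0.002, 1.0], [0.644, 0.765, 0.003], [-0.765, 0.644, 0.0]]
[ 0.5623  0.0656 -0.1551  0.3999 -0.1498  0.0619  0.3391] [ -1.1   9.8 -21.3   2.4   1.   -5.   13.2   8.2  27.5   3.9  -6.1  16.8
   5.6  -0.2   0.   -0.3  -1.2   0.6   0.1]
```

Run:
```python
from kin import *
# wrist pos in arm plane
for Lt in(.2,.25,.3,.35):
    W=[];rows=[];b=[]
    for (t,q),k in zip(S,[1,.4,.4,1]):
        T=fk(q,np.zeros(7))[1]; A=R.from_euler('z',q[0]).as_matrix(); v=A.T@(np.array(t)-Lt*T[:,0])
        s,c=np.sin,np.cos; f=q[1]-q[2]
        rows+= [np.array([1,0,s(q[1]),c(f),s(f)])*k,np.array([0,1,c(q[1]),-s(f),c(f)])*k]; b+=[v[0]*k,v[2]*k]; W.append(v.round(3).tolist())
    rows=np.array(rows);b=np.array(b)
    reg=np.diag([.1,.003,.003,.003,.03]); x=np.linalg.lstsq(np.r_[rows,reg],np.r_[b,reg@[0,.17,.57,.43,0]],rcond=None)[0]
    print(Lt,W,"a h L2 L3 e",x.round(3),((rows@x-b)*1000).round(1))
```

```text
0.2 [[0.605, -0.16, 0.431], [0.541, -0.161, 0.451], [0.618, -0.158, 0.274], [0.509, -0.062, 0.428]] a h L2 L3 e [ 0.156 -0.108  0.658  0.212 -0.021] [-12.3 -27.1  -8.6 -10.2  12.3  10.6   9.2  26.9]
0.25 [[0.605, -0.16, 0.481], [0.541, -0.161, 0.501], [0.618, -0.158, 0.324], [0.516, -0.094, 0.466]] a h L2 L3 e [ 0.189 -0.031  0.613  0.193 -0.017] [-11.7 -30.9  -6.6 -12.3  11.4  12.2   7.9  31. ]
0.3 [[0.605, -0.16, 0.531], [0.542, -0.161, 0.551], [0.619, -0.158, 0.374], [0.522, -0.125, 0.504]] a h L2 L3 e [ 0.222  0.046  0.567  0.175 -0.012] [-11.2 -34.7  -4.5 -14.4  10.5  13.7   6.5  35. ]
0.35 [[0.605, -0.16, 0.581], [0.542, -0.161, 0.601], [0.619, -0.158, 0.424], [0.529, -0.157, 0.543]] a h L2 L3 e [ 0.255  0.123  0.522  0.156 -0.007] [-10.6 -38.6  -2.4 -16.6   9.6  15.2   5.2  39.1]
```

```bash
cat >> kin.py <<'E'
def fk(q,p,s4=-1):
    a,h,dl,L2,L3,e,Lt=p; r=lambda ax,t:R.from_euler(ax,t).as_matrix()
    A=r('z',q[0]); F=A@r('y',q[1]-q[2]); U=A@r('y',q[1])
    G=F@r('x',s4*q[3]); W=A@[a,0,h]+U@[0,0,L2]+F@[L3,0,e]+G@[0,dl,0]
    T=G@r('y',-q[4])@r('x',-q[5])@C
    return W+T[:,0]*Lt, T, W
def fit(S,w,reg=np.array([.2,.002,.01,.002,.002,.2,.002])):
    p0=np.array([0,.17,-.16,.57,.43,0,.3])
    f=lambda p:np.r_[np.concatenate([k*(fk(q,p)[0]-t) for (t,q),k in zip(S,w)]),(p-p0)*reg]
    o=least_squares(f,p0); return o.x,f(o.x)
E
python3 - <<'E'
from kin import *
p,f=fit(S,w); print(p.round(4),(f*1000).round(1))
E
```

```text
[ 1.000e-04  1.580e-01 -1.599e-01  5.676e-01  4.209e-01 -1.000e-04
  2.977e-01] [ 0.1 -0.   0.2 -0.2  0.2 -0.8  0.2 -0.3 -0.1 -0.   0.  -0.   0.  -0.
  0.  -0.  -0.  -0.  -0. ]
```

```bash
cat >> kin.py <<'E'
P=np.array([1e-4,.158,-.1599,.5676,.4209,-1e-4,.2977])
LO=np.array([-3.14,-1.21,-1.07,-3.16,-2.99,-3.1])+.03; HI=np.array([3.14,2.06,1.41,2.05,-.16,3.1])-.03
def ik(p,T,n=40,seed=0,q0=None):
    g=np.random.default_rng(seed); out=[]
    def f(q):
        x,M,_=fk(q,P); return np.r_[(x-p)*5,(M-T).ravel()]
    for i in range(n):
        x0=q0 if q0 is not None and i==0 else g.uniform(LO,HI)
        o=least_squares(f,np.clip(x0,LO+1e-6,HI-1e-6),bounds=(LO,HI),max_nfev=60)
        if o.cost<1e-6 and not any(np.abs(o.x-k).max()<.05 for k in out): out.append(o.x)
    return out
E
cat > t.py <<'E'
from kin import *
from h import horiz
r=np.radians
for yaw in(-10,10,30,50,70,85):
  for pit in(0,12,24):
    for s in(1,-1):
      b=np.array([np.cos(r(-10.5)),np.sin(r(-10.5)),0]); F=np.array([.4535,.2005,.056])
      G=F+.012*b; t=np.array([np.cos(r(yaw)),np.sin(r(yaw)),0]); p=G+.0187*t
      c2=np.array([np.cos(.131),np.sin(.131),0]); F2=np.array([.4626,-.2236,.056]); t2=np.array([np.cos(r(yaw+18)),np.sin(r(yaw+18)),0]); p2=F2+.012*c2+.0187*t2
      A=ik(p,horiz(r(yaw),r(pit),s),12); B=ik(p2,horiz(r(yaw+18),r(pit),s),12)
      d=lambda L:[(q.round(2).tolist(),fk(q,P)[2].round(2).tolist()) for q in L]
      if A and B: print(yaw,pit,s,"\n  plate",d(A),"\n  clamp",d(B))
      else: print(yaw,pit,s,len(A),len(B))
E
time python3 t.py
```

```text
-10 0 1 0 1
-10 0 -1 0 0
-10 12 1 0 1
-10 12 -1 0 1
-10 24 1 0 1
-10 24 -1 0 1
10 0 1 0 1
10 0 -1 0 1
10 12 1 0 1
10 12 -1 0 1
10 24 1 0 1
10 24 -1 0 1
30 0 1 
  plate [([-0.22, 1.24, -0.91, -2.3, -1.99, 0.43], [0.22, 0.06, 0.06])] 
  clamp [([-0.93, 0.92, -0.15, -1.4, -1.66, -0.49], [0.29, -0.43, 0.06])]
30 0 -1 
  plate [([-0.22, 1.24, -0.91, -2.3, -1.99, -2.72], [0.22, 0.06, 0.06])] 
  clamp [([-0.93, 0.92, -0.15, -1.4, -1.66, 2.65], [0.29, -0.43, 0.06])]
30 12 1 
  plate [([-0.25, 1.03, -0.98, -2.39, -1.68, 0.3], [0.23, 0.06, 0.12])] 
  clamp [([-0.89, 0.8, -0.18, -1.32, -1.48, -0.59], [0.29, -0.42, 0.12])]
30 12 -1 
  plate [([-0.25, 1.03, -0.98, -2.39, -1.68, -2.84], [0.23, 0.06, 0.12])] 
  clamp [([-0.89, 0.8, -0.18, -1.32, -1.48, 2.55], [0.29, -0.42, 0.12])]
30 24 1 
  plate [([-0.21, 0.72, -0.96, -2.44, -1.24, 0.08], [0.25, 0.07, 0.18])] 
  clamp [([-0.83, 0.68, -0.2, -1.23, -1.31, -0.71], [0.31, -0.41, 0.18])]
30 24 -1 
  plate [([-0.21, 0.72, -0.96, -2.44, -1.24, -3.06], [0.25, 0.07, 0.18])] 
  clamp [([-0.83, 0.68, -0.2, -1.23, -1.31, 2.43], [0.31, -0.41, 0.18])]
50 0 1 

[... 2011 characters left out ...]
.16, 2.5], [0.54, -0.49, 0.06])]
85 12 1 
  plate [([-0.12, 0.77, -0.32, -1.45, -1.4, -0.48], [0.44, -0.07, 0.12])] 
  clamp [([-0.59, 0.97, 0.28, -0.83, -2.0, -0.62], [0.54, -0.49, 0.12])]
85 12 -1 
  plate [([-0.12, 0.77, -0.32, -1.45, -1.4, 2.66], [0.44, -0.07, 0.12])] 
  clamp [([-0.59, 0.97, 0.28, -0.83, -2.0, 2.53], [0.54, -0.49, 0.12])]
85 24 1 
  plate [([-0.05, 0.64, -0.34, -1.36, -1.2, -0.64], [0.44, -0.05, 0.18])] 
  clamp [([-0.55, 0.87, 0.2, -0.73, -1.83, -0.61], [0.53, -0.47, 0.18])]
85 24 -1 
  plate [([-0.05, 0.64, -0.34, -1.36, -1.2, 2.5], [0.44, -0.05, 0.18])] 
  clamp [([-0.55, 0.87, 0.2, -0.73, -1.83, 2.53], [0.53, -0.47, 0.18])]
real	0m35.816s
user	0m35.983s
sys	0m0.141s
```

Run:
```python
from h import *; from kin import ik,fk,P
r=np.radians; M=horiz(r(55),r(7)); t=M[:,0]
G=np.array([.468,.198,.0563]); 
q0=readout.get_state()["qpos"]
for n,p in(("hi",G-.0713*t+[0,0,.14]),("pre",G-.0713*t),("grasp",G+.0187*t)):
    s=ik(p,M,3,q0=q0); print(n,p.round(4),[x.round(2).tolist() for x in s]); goto(p,M)
M2=horiz(r(55+18),r(7)); c=np.array([.991,.131,0])
print("tool z axis",M[:,2].round(3),t.round(3))
```

```text
hi [0.4274 0.14   0.205 ] [[-0.43, 0.38, -0.68, -1.67, -1.38, -0.52]]
off [16.52  8.76 -5.78] ang [ 0.3   -0.554  0.725] rows>= 7.7
pre [0.4274 0.14   0.065 ] [[-0.46, 0.88, -0.7, -1.72, -1.45, 0.0]]
off [27.23 -0.26 -5.79] ang [ 0.3   -0.554  0.725] rows>= 7.7
grasp [0.4786 0.2132 0.054 ] [[-0.27, 0.89, -0.64, -1.91, -1.44, -0.04]]
off [32.76  4.61 -0.63] ang [ 0.3   -0.554  0.725] rows>= 7.9
tool z axis [ 0.819 -0.574  0.   ] [ 0.569  0.813 -0.122]
```

send_rows(offset=[[1,1,-1],[3,2,-2],[5,3,-3],[7,4,-4],[9,5,-5],[11,6,-5.5],[13,7,-5.8],[15,8,-5.8],[16.5,8.8,-5.8],[16.5,8.8,-5.8],[16.5,8.8,-5.8],[16.5,8.8,-5.8],[16.5,8.8,-5.8],[16.5,8.8,-5.8]], angular=[[0.03,-0.055,0.0725],[0.06,-0.11,0.145],[0.09,-0.166,0.217],[0.12,-0.22,0.29],[0.15,-0.277,0.362],[0.18,-0.332,0.435],[0.21,-0.388,0.507],[0.24,-0.443,0.58],[0.27,-0.5,0.652],[0.3,-0.554,0.725],[0.3,-0.554,0.725],[0.3,-0.554,0.725],[0.3,-0.554,0.725],[0.3,-0.554,0.725]], gripper=[0,0,0,0,0,0,0,0,0,0,0,0,0,0])

```text
t: 7.45
tcp_pos: [0.4288, 0.1387, 0.2064]
ee_rot: [0.605, 0.363, 0.288, 0.648]
contact_force: [0.0, -0.0, -0.3]
width: 0.0426
```

Run:
```python
from h import *
r=np.radians; M=horiz(r(55),r(7)); t=M[:,0]; G=np.array([.468,.198,.0563])
s=readout.get_state(); print(s["t"],s["tcp_pos"].round(4),s["qpos"].round(2),s["width"])
for p in(G-.0713*t,G+.0187*t): goto(p,M)
grab("scene","s2.png"); grab("wrist","w3.png")
a=cv2.imread("pics/s2.png");b=cv2.imread("pics/w3.png"); cv2.imwrite("pics/m3.png",np.hstack([cv2.resize(a,(400,300)),cv2.resize(b,(400,300))]))
```

```text
7.45 [0.4288 0.1387 0.2064] [-0.43  0.37 -0.68 -1.67 -1.38 -0.52] 0.04260750896319294
off [  1.75 -14.03  -0.27] ang [ 0.005  0.002 -0.   ] rows>= 3.4
off [ 10.75 -14.03  -0.28] ang [ 0.005  0.002 -0.   ] rows>= 4.2
```

View pics/m3.png

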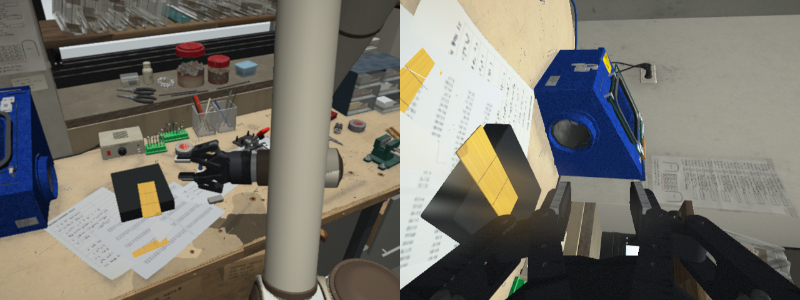

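The view shows the gripper horizontal with its jaws one above the other, left of the forearm. The blank still sticks out over the plate's front edge. Descending to the pre-grasp pose.

send_rows(offset=[[0.5,-4,0],[1,-8,-0.1],[1.5,-11,-0.2],[1.7,-13,-0.3],[1.7,-14,-0.3],[1.7,-14,-0.3],[1.7,-14,-0.3],[1.7,-14,-0.3]], angular=[[0,0,0],[0,0,0],[0,0,0],[0,0,0],[0,0,0],[0,0,0],[0,0,0],[0,0,0]], gripper=[0,0,0,0,0,0,0,0])

```text
t: 8.22
tcp_pos: [0.426, 0.1401, 0.0652]
ee_rot: [0.606, 0.362, 0.287, 0.647]
contact_force: [0.3, 0.4, -0.6]
width: 0.043
```

Run:
```python
from blank import *
r=np.radians; M=horiz(r(55),r(7)); t=M[:,0]; G=np.array([.468,.198,.0563])
s=readout.get_state(); print(s["t"],s["tcp_pos"].round(4),s["contact_force"])
goto(G+.0187*t,M); blank()
```

```text
8.2167 [0.426  0.1401 0.0652] [ 0.26330815  0.38889769 -0.57568021]
off [ 9.08 -0.02  0.09] ang [ 0.002  0.004 -0.001] rows>= 2.2
[403.9 215.7] [21.1 85.4] 3.8 [[391.0, 258.0], [396.0, 172.0], [417.0, 174.0], [412.0, 259.0]]
[521.6 188.7] [ 49.5 138.3] 80.0 [[449.0, 176.0], [585.0, 152.0], [594.0, 201.0], [458.0, 225.0]]
[646.8 695. ] [52.4 31.1] 3.7 [[620.0, 709.0], [622.0, 678.0], [674.0, 681.0], [672.0, 712.0]]
```

send_rows(offset=[[2,0,0],[4,0,0],[6,0,0.05],[8,0,0.1],[9,0,0.1],[9,0,0.1],[9,0,0.1]], angular=[[0,0,0],[0,0,0],[0,0,0],[0,0,0],[0,0,0],[0,0,0],[0,0,0]], gripper=[0,0,0,0,0,0,0.6], force=40)

```text
t: 8.85
tcp_pos: [0.4778, 0.2131, 0.0551]
ee_rot: [0.606, 0.362, 0.288, 0.647]
contact_force: [0.3, 0.3, 0.7]
width: 0.0319
```

Run:
```python
from h import *
s=readout.get_state(); print(s["t"],s["tcp_pos"].round(4),s["contact_force"],s["width"])
d=grab("scene","s4.png"); a=d["color"][200:380,120:360]; cv2.imwrite("pics/c4.png",cv2.resize(a,None,fx=3.2,fy=3.2)[:,:,::-1])
```

```text
8.85 [0.4778 0.2131 0.0551] [0.25313345 0.34893395 0.71715316] 0.031932799714065686
```

View pics/c4.png

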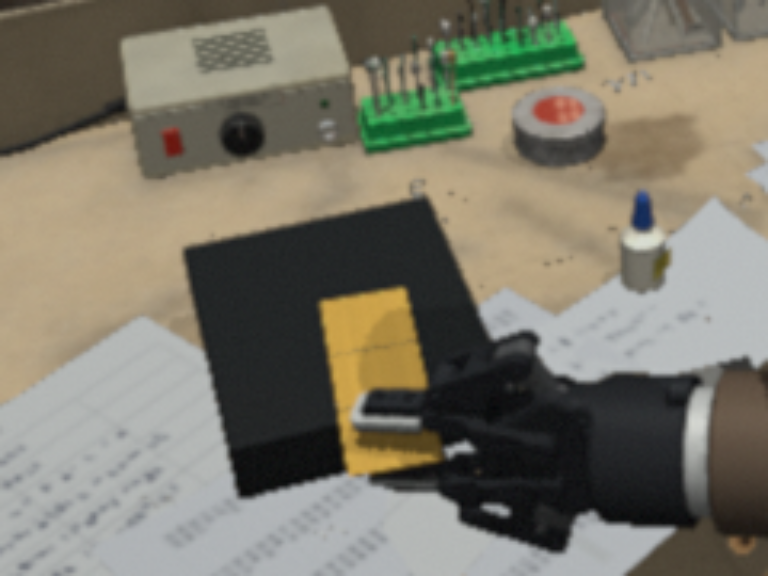

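The jaws straddle the overhanging end, with the upper finger above the brass and the lower one just visible below it. Closing.

send_rows(offset=[[0,-0.05,0],[0,-0.05,0],[0,-0.05,0],[0,-0.05,0],[0,-0.05,0],[0,-0.05,0],[0,-0.05,0],[0,-0.05,0]], angular=[[0,0,0],[0,0,0],[0,0,0],[0,0,0],[0,0,0],[0,0,0],[0,0,0],[0,0,0]], gripper=[0.7,0.8,0.9,1,1,1,1,1], force=40)

```text
t: 9.57
tcp_pos: [0.4779, 0.2125, 0.0567]
ee_rot: [0.608, 0.359, 0.291, 0.646]
contact_force: [-0.8, 0.2, 10.1]
width: 0.0024
```

send_rows(offset=[[0,0.3,0],[-0.1,1,0],[-0.2,2,0],[-0.4,3,0],[-0.5,4.5,0],[-0.7,6,0],[-0.9,7.5,0],[-1.1,9,0],[-1.2,10,0],[-1.2,10,0],[-1.2,10,0]], angular=[[0,0,0],[0,0,0],[0,0,0],[0,0,0],[0,0,0],[0,0,0],[0,0,0],[0,0,0],[0,0,0],[0,0,0],[0,0,0]], gripper=[1,1,1,1,1,1,1,1,1,1,1], force=80)

```text
t: 10.48
tcp_pos: [0.4778, 0.2123, 0.1534]
ee_rot: [0.607, 0.363, 0.286, 0.647]
contact_force: [-0.2, 0.5, -1.5]
width: 0.0018
```

Run:
```python
from h import *
s=readout.get_state(); print(s["t"],s["tcp_pos"].round(4),s["contact_force"],s["width"])
import pickle
d=grab("scene","s5.png"); e=grab("top","t5.png"); pickle.dump((d,e,s),open("d5.pkl","wb"))
a=d["color"][150:350,120:380];b=e["color"][180:340,190:360]; cv2.imwrite("pics/c5.png",np.hstack([cv2.resize(a,(416,320)),cv2.resize(b,(340,320))])[:,:,::-1])
```

```text
10.4833 [0.4778 0.2123 0.1534] [-0.17161202  0.54958132 -1.53636283] 0.00181973764671751
```

View pics/c5.png

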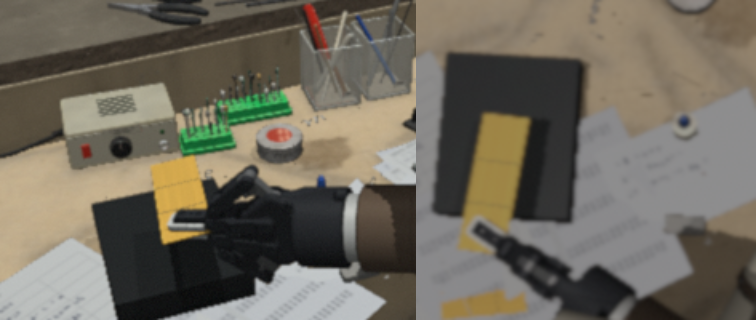

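The blank is held and lifted well clear of the plate, gripped at its front end at crop (485, 235) in the top view. I'll measure its pose in the tool frame by casting top-view rays onto the pad plane.

```bash
cat > held.py <<'E'
from h import *
def held(d,s,roi=None,tilt=None):
    M=R.from_quat(s["ee_rot"]).as_matrix(); o=np.array(s["tcp_pos"]); n=M[:,1] if tilt is None else tilt
    m=cv2.inRange(cv2.cvtColor(d["color"],cv2.COLOR_RGB2HSV),(18,110,90),(32,255,255))
    m=cv2.morphologyEx(m,cv2.MORPH_CLOSE,np.ones((5,5))); best=None
    for c in cv2.findContours(m,0,2)[0]:
        P=[]
        for q in c:
            a,v=ray(d,q[0]); P.append(M.T@(a+v*((o+n*.00125-a)@n)/(v@n)-o))
        P=np.array(P)*1000
        if np.linalg.norm(P.mean(0))<120 and cv2.contourArea(c)>400:
            r=cv2.minAreaRect(P[:,[0,2]].astype(np.float32)); b=cv2.boxPoints(r)
            print("tool xz centre",np.round(r[0],1),np.round(r[1],1),"ang",round(r[2],1),np.round(b).tolist())
E
python3 - <<'E'
from held import *; import pickle
d,e,s=pickle.load(open("d5.pkl","rb")); held(e,s); held(d,s)
E
```

```text
tool xz centre [ 6.  49.4] [139.3  50.2] ang 64.8 [[-46.0, -3.0], [-1.0, -24.0], [58.0, 102.0], [13.0, 123.0]]
tool xz centre [ 6.1 43.9] [143.7  50. ] ang 64.8 [[-47.0, -10.0], [-2.0, -32.0], [59.0, 98.0], [14.0, 120.0]]
```

```bash
cat > place.py <<'E'
from held import *; from kin import ik,P,fk
r=np.radians; ax=np.array([np.cos(.131),np.sin(.131),0]); home=np.array([.532,-.2145,0]); loc=np.array([.006,0,.0492])
def tgt(back,z,pitch=3,side=0): # blank centre 'back' m in front of home at height z
    M=horiz(r(72.3),r(pitch)); c=home-ax*back+np.array([-ax[1],ax[0],0])*side+[0,0,z]; return c-M@loc,M
E
python3 - <<'E'
from place import *
q=readout.get_state()["qpos"]
for b,z,pi in((.09,.16,7),(.09,.075,3),(.015,.068,3),(.0,.059,3)):
    p,M=tgt(b,z,pi); s=ik(p,M,1,q0=q); q=s[0] if s else q; print(b,z,p.round(4),q.round(2),fk(q,P)[2].round(3)); goto(p,M)
e=grab("top"); print("hammer",onz(e,(518,308),.02).round(3),onz(e,(545,235),.02).round(3),"fixture",onz(e,(400,350),.03).round(3))
E
```

```text
0.09 0.16 [ 0.3941 -0.217   0.1607] [-0.89  0.71 -0.05 -1.06 -1.89 -0.69] [ 0.304 -0.498  0.197]
off [-39.69  -4.07  17.95] ang [-0.039  0.304  0.001] rows>= 10.5
0.09 0.075 [ 0.3941 -0.217   0.0753] [-0.89  0.9  -0.04 -1.06 -1.86 -0.54] [ 0.304 -0.5    0.091]
off [-38.64 -12.55  17.97] ang [-0.029  0.305  0.07 ] rows>= 10.7
0.015 0.068 [ 0.4684 -0.2072  0.0683] [-0.81  0.93  0.06 -1.15 -1.84 -0.63] [ 0.378 -0.49   0.084]
off [-33.5  -12.6   23.48] ang [-0.029  0.305  0.07 ] rows>= 10.3
0.0 0.059 [ 0.4833 -0.2052  0.0593] [-0.79  0.95  0.09 -1.16 -1.84 -0.64] [ 0.393 -0.488  0.075]
off [-32.38 -13.37  24.58] ang [-0.029  0.305  0.07 ] rows>= 10.3
hammer [ 0.439 -0.422  0.02 ] [ 0.599 -0.495  0.02 ] fixture [ 0.355 -0.159  0.03 ]
```

send_rows(offset=[[-2,0,1],[-5,-0.4,2.5],[-8,-0.8,4],[-11,-1.1,5.5],[-14.5,-1.5,7],[-18,-1.8,8.5],[-21.5,-2.2,10],[-25,-2.6,11.5],[-28.5,-3,13],[-32,-3.3,14.5],[-35,-3.6,16],[-37.5,-3.8,17],[-39,-4,17.7],[-39.7,-4.1,18],[-39.7,-4.1,18],[-39.7,-4.1,18],[-39.7,-4.1,18]], angular=[[0,0.02,0],[0,0.04,0],[-0.01,0.06,0],[-0.01,0.09,0],[-0.02,0.12,0],[-0.02,0.15,0],[-0.02,0.18,0],[-0.03,0.21,0],[-0.03,0.24,0],[-0.03,0.26,0],[-0.04,0.28,0],[-0.04,0.29,0],[-0.04,0.304,0],[-0.04,0.304,0],[-0.04,0.304,0],[-0.04,0.304,0],[-0.04,0.304,0]], gripper=[1,1,1,1,1,1,1,1,1,1,1,1,1,1,1,1,1])

```text
t: 12.05
tcp_pos: [0.3948, -0.2159, 0.1608]
ee_rot: [0.544, 0.451, 0.383, 0.595]
contact_force: [0.1, -0.3, -1.5]
width: 0.0017
```

Run:
```python
from place import *
s=readout.get_state(); print(s["t"],s["tcp_pos"].round(4),s["width"]); held(grab("top"),s); held(grab("scene"),s)
for b,z in((.09,.10),(.09,.078),(.015,.072),(.01,.062)): p,M=tgt(b,z,5); goto(p,M)
```

```text
12.05 [ 0.3948 -0.2159  0.1608] 0.0017205565120352148
tool xz centre [ 4.5 46.9] [138.9  49.5] ang 65.0 [[-47.0, -6.0], [-2.0, -27.0], [56.0, 99.0], [11.0, 120.0]]
tool xz centre [12.7 59.7] [108.5  50. ] ang 64.3 [[-33.0, 22.0], [12.0, -0.0], [59.0, 98.0], [14.0, 119.0]]
off [ 0.61 -6.03 -0.05] ang [ 0.002 -0.001  0.034] rows>= 1.5
off [ 0.87 -8.21 -0.05] ang [ 0.002 -0.001  0.034] rows>= 2.0
off [ 4.11 -8.44  6.74] ang [ 0.002 -0.001  0.034] rows>= 2.8
off [ 4.44 -9.41  7.19] ang [ 0.002 -0.001  0.034] rows>= 3.0
```

send_rows(offset=[[0.2,-2,0],[0.4,-4,0],[0.6,-6,0],[0.8,-7.5,0],[0.9,-8.2,0],[0.9,-8.2,0],[1.4,-8.2,1],[1.9,-8.2,2],[2.4,-8.3,3],[2.9,-8.3,4],[3.4,-8.4,5],[3.8,-8.4,6],[4.1,-8.4,6.7],[4.1,-8.4,6.7],[4.1,-8.4,6.7]], angular=[[0,0,0.01],[0,0,0.02],[0,0,0.034],[0,0,0.034],[0,0,0.034],[0,0,0.034],[0,0,0.034],[0,0,0.034],[0,0,0.034],[0,0,0.034],[0,0,0.034],[0,0,0.034],[0,0,0.034],[0,0,0.034],[0,0,0.034]], gripper=[1,1,1,1,1,1,1,1,1,1,1,1,1,1,1])

```text
t: 13.4
tcp_pos: [0.4682, -0.2083, 0.0728]
ee_rot: [0.551, 0.442, 0.393, 0.589]
contact_force: [-0.9, 0.7, -2.1]
width: 0.0012
```

Run:
```python
from place import *
s=readout.get_state(); print(s["t"],s["tcp_pos"].round(4),s["contact_force"],s["width"]); held(grab("top"),s)
for b,z in((.01,.062),(.0,.060),(-.003,.060)): p,M=tgt(b,z,5); goto(p,M)
d=grab("scene","s6.png"); e=grab("top")
a=d["color"][170:310,320:500];b=e["color"][200:310,360:480]; cv2.imwrite("pics/c6.png",np.hstack([cv2.resize(a,(450,350)),cv2.resize(b,(350,350))])[:,:,::-1])
```

```text
13.4 [ 0.4682 -0.2083  0.0728] [-0.860823    0.71037641 -2.13682525] 0.0012240364925290817
tool xz centre [ 5.  46.2] [139.3  48.8] ang 63.1 [[-48.0, -5.0], [-5.0, -27.0], [58.0, 97.0], [15.0, 119.0]]
off [ 0.43 -0.99  0.47] ang [ 0.002 -0.001  0.001] rows>= 0.3
off [ 0.87 -1.16  1.37] ang [ 0.002 -0.001  0.001] rows>= 0.5
off [ 1.   -1.15  1.64] ang [ 0.002 -0.001  0.001] rows>= 0.5
```

View pics/c6.png

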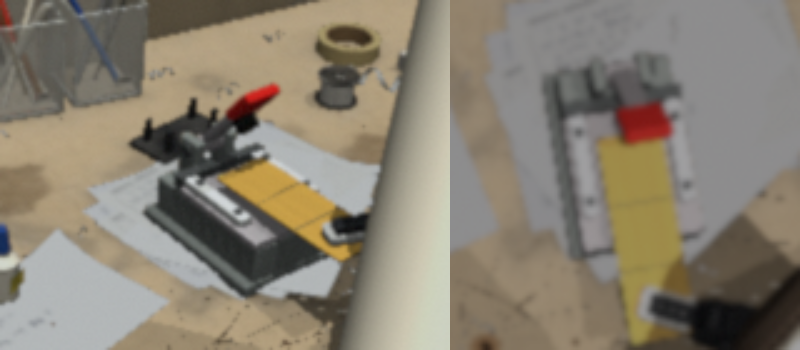

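The blank is between the guides under the raised clamp arm. In the top crop its edges are at 602 and 678, between the guides, and its rear end is still about 18 mm short of the stop. I'll lower it and push it home in steps, watching the force.

send_rows(offset=[[0.1,-0.3,0.1],[0.2,-0.6,0.2],[0.35,-0.9,0.35],[0.43,-1.0,0.5],[0.43,-1.0,0.5]], angular=[[0,0,0],[0,0,0],[0,0,0],[0,0,0],[0,0,0]], gripper=[1,1,1,1,1])

```text
t: 13.97
tcp_pos: [0.4741, -0.2066, 0.062]
ee_rot: [0.552, 0.441, 0.392, 0.589]
contact_force: [-0.9, 0.0, -1.6]
width: 0.0016
```

send_rows(offset=[[0.1,-0.1,0.2],[0.2,-0.1,0.4],[0.3,-0.1,0.6],[0.35,-0.1,0.75],[0.35,-0.1,0.75]], angular=[[0,0,0],[0,0,0],[0,0,0],[0,0,0],[0,0,0]], gripper=[1,1,1,1,1])

```text
t: 14.38
tcp_pos: [0.4825, -0.2058, 0.0613]
ee_rot: [0.551, 0.441, 0.392, 0.59]
contact_force: [0.1, -0.3, -0.5]
width: 0.0013
```

send_rows(offset=[[0.05,-0.05,0.1],[0.08,-0.1,0.2],[0.12,-0.1,0.3],[0.17,-0.1,0.4],[0.17,-0.1,0.4]], angular=[[0,0,0],[0,0,0],[0,0,0],[0,0,0],[0,0,0]], gripper=[1,1,1,1,1])

```text
t: 14.8
tcp_pos: [0.4866, -0.2055, 0.0603]
ee_rot: [0.551, 0.441, 0.393, 0.59]
contact_force: [-0.3, -0.4, -0.5]
width: 0.0015
```

send_rows(offset=[[0.04,0,0.1],[0.08,0,0.2],[0.08,0,0.2]], angular=[[0,0,0],[0,0,0],[0,0,0]], gripper=[1,1,1])

```text
t: 15.05
tcp_pos: [0.4869, -0.2055, 0.0603]
ee_rot: [0.551, 0.442, 0.393, 0.588]
contact_force: [-5.6, -2.4, 0.9]
width: 0.0019
```

send_rows(offset=[[0,-0.1,0],[0.02,-0.2,0],[0.03,-0.3,0],[0.03,-0.3,0]], angular=[[0,0,0],[0,0,0],[0,0,0],[0,0,0]], gripper=[1,1,1,1])

```text
t: 15.38
tcp_pos: [0.4868, -0.2055, 0.0586]
ee_rot: [0.551, 0.441, 0.395, 0.588]
contact_force: [-7.2, -1.6, 3.7]
width: 0.0015
```

Run:
```python
from place import *
s=readout.get_state(); print(s["t"],s["tcp_pos"].round(4),s["contact_force"],s["width"]); e=grab("top"); held(e,s)
```

```text
15.3833 [ 0.4868 -0.2055  0.0586] [-7.18772723 -1.62291566  3.66154581] 0.0014747539543793924
tool xz centre [ 4.2 48.1] [141.5  46.9] ang 66.1 [[-46.0, -7.0], [-3.0, -26.0], [54.0, 103.0], [11.0, 122.0]]
```

send_rows(offset=[[0,0,0],[0,0,0],[0,0,0],[0,0,0],[0,0,0],[0,0,0],[0,0,0]], angular=[[0,0,0],[0,0,0],[0,0,0],[0,0,0],[0,0,0],[0,0,0],[0,0,0]], gripper=[0.85,0.7,0.5,0.3,0.3,0.3,0.3], force=20)

```text
t: 16.02
tcp_pos: [0.4888, -0.2052, 0.0581]
ee_rot: [0.551, 0.441, 0.393, 0.589]
contact_force: [-0.0, 0.5, 5.0]
width: 0.0296
```

```bash
cat > cl.py <<'E'
from place import *
def onbed(z=.0575):
    e=grab("top"); m=cv2.inRange(cv2.cvtColor(e["color"],cv2.COLOR_RGB2HSV),(18,110,90),(32,255,255)); m[:,:380]=0; m[:,470:]=0; m[:215]=0
    m=cv2.morphologyEx(m,cv2.MORPH_CLOSE,np.ones((5,5))); c=max(cv2.findContours(m,0,2)[0],key=cv2.contourArea)
    Q=np.array([onz(e,q[0],z)-home-[0,0,z] for q in c]); X=np.c_[Q@ax,Q@[-ax[1],ax[0],0]]*1000
    rr=cv2.minAreaRect(X.astype(np.float32)); print("rel home mm",np.round(rr[0],1),np.round(rr[1],1),round(rr[2],1),np.round(cv2.boxPoints(rr),1).tolist()); return e
E
python3 - <<'E'
from cl import *
s=readout.get_state(); print(s["t"],s["tcp_pos"].round(4),s["contact_force"],s["width"]); onbed()
E
```

```text
16.0167 [ 0.4888 -0.2052  0.0581] [-0.04123503  0.51907525  4.97408641] 0.02962140975937326
rel home mm [ 1.2 -1.3] [ 46.3 140.4] 89.0 [[-69.4000015258789, -23.200000762939453], [71.0, -25.700000762939453], [71.9000015258789, 20.600000381469727], [-68.5, 23.200000762939453]]
```

Released: the blank lies about 1 mm from home, with yaw about 1° off. There is still a 5 N upward force on the tool, so something is touching below. Raising 5 mm before withdrawing.

send_rows(offset=[[0,0.2,0],[0,0.5,0],[0,0.5,0],[0,0.5,0]], angular=[[0,0,0],[0,0,0],[0,0,0],[0,0,0]], gripper=[0.3,0.3,0.3,0.3])

```text
t: 16.4
tcp_pos: [0.4889, -0.2049, 0.0619]
ee_rot: [0.551, 0.441, 0.392, 0.59]
contact_force: [0.4, 0.7, 0.7]
width: 0.03
```

Run:
```python
from cl import *
s=readout.get_state(); print(s["t"],s["tcp_pos"].round(4),s["contact_force"],s["wrist_torque"].round(2)); onbed()
d=grab("scene"); w=grab("wrist"); cv2.imwrite("pics/c7.png",np.hstack([cv2.resize(d["color"][170:310,320:500],(400,311)),cv2.resize(w["color"],(400,311))])[:,:,::-1])
```

```text
16.4 [ 0.4889 -0.2049  0.0619] [0.44279196 0.66129316 0.71022956] [-1.9   0.62  0.03]
rel home mm [ 0.6 -1.3] [ 46.3 141.6] 89.0 [[-70.5999984741211, -23.100000381469727], [71.0, -25.700000762939453], [71.9000015258789, 20.600000381469727], [-69.80000305175781, 23.200000762939453]]
```

View pics/c7.png

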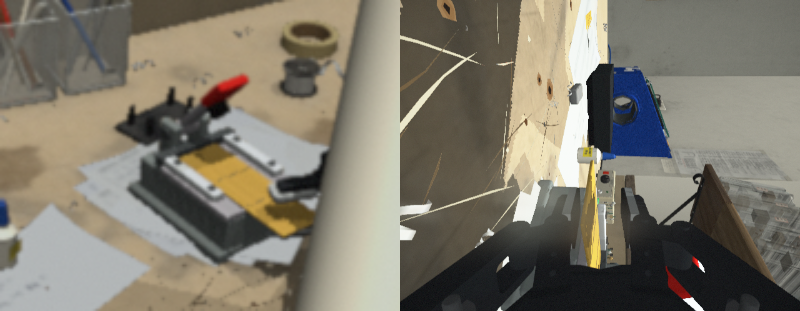

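The blank lies flat and free between the open jaws. Withdrawing straight back along the blank's axis, then up.

send_rows(offset=[[-0.2,0,-0.5],[-0.5,0,-1.2],[-0.9,0,-2],[-1.4,0,-3],[-1.9,0,-4.2],[-2.4,0,-5.4],[-2.9,0,-6.5],[-3.3,0,-7.5],[-3.3,0,-7.5],[-3.3,2,-7.5],[-3.6,5,-7.5],[-4,9,-7.5],[-4.4,13,-7.5],[-4.8,17,-7.5],[-5,19,-7.5],[-5,19,-7.5],[-5,19,-7.5]], angular=[[0,0,0],[0,0,0],[0,0,0],[0,0,0],[0,0,0],[0,0,0],[0,0,0],[0,0,0],[0,0,0],[0,0,0],[0,0,0],[0,0,0],[0,0,0],[0,0,0],[0,0,0],[0,0,0],[0,0,0]], gripper=[0.3,0.3,0.3,0.3,0.3,0.3,0.3,0.3,0.3,0.3,0.5,0.8,1,1,1,1,1])

```text
t: 17.97
tcp_pos: [0.4068, -0.2136, 0.2568]
ee_rot: [0.55, 0.441, 0.392, 0.591]
contact_force: [-0.3, -0.4, 0.2]
width: -0.0005
```

Run:
```python
from cl import *
s=readout.get_state(); print(s["t"],s["tcp_pos"].round(4),s["contact_force"],s["qpos"].round(2)); e=onbed()
d=grab("scene")
def red(im,roi):
    h=cv2.cvtColor(im,cv2.COLOR_RGB2HSV); m=cv2.inRange(h,(0,150,90),(8,255,255))|cv2.inRange(h,(172,150,90),(180,255,255)); x0,y0,x1,y1=roi
    ys,xs=np.nonzero(m[y0:y1,x0:x1]); return len(xs),(xs.mean()+x0,ys.mean()+y0)
nt,pt=red(e["color"],(405,220,450,260)); ns,ps=red(d["color"],(390,190,450,240)); print(nt,pt,ns,ps)
a,v=ray(e,pt); b,w=ray(d,ps); k=np.linalg.lstsq(np.c_[v,-w],b-a,rcond=None)[0]; p=a+v*k[0]; q=b+w*k[1]; m=(p+q)/2; print(p,q)
hinge=home+ax*.092+[0,0,.072]; rel=m-hinge; print("along",rel@ax,"z",rel[2],"lat",rel@[-ax[1],ax[0],0],"angle~",np.arctan2(rel[2],-(rel@ax)))
M=down(np.pi/2+.131); 
for al in(1.1,1.0,.8,.6,.4,.2,0):
    c,sn=np.cos(al),np.sin(al); pt=hinge+ax*(-.078*c+.007*sn)+np.array([0,0,.078*sn+.007*c]); print(al,pt.round(4))
goto(m+[0,0,.10],M)
```

```text
17.9667 [ 0.4068 -0.2136  0.2568] [-0.27422909 -0.44489983  0.20024888] [-0.89  0.58  0.01 -1.15 -2.   -0.88]
rel home mm [ 2.2 -0.3] [140.3  47. ] 1.0 [[-68.30000305175781, 22.100000381469727], [-67.5, -24.899999618530273], [72.80000305175781, -22.600000381469727], [72.0, 24.399999618530273]]
161 (np.float64(425.6149068322981), np.float64(238.30434782608697)) 80 (np.float64(422.225), np.float64(208.1625))
[ 0.57781586 -0.20958739  0.13909408] [ 0.5760912  -0.21192159  0.13916143]
along -0.04694238541318743 z 0.06712775311059872 lat -0.0021586639001395023 angle~ 0.9605408391856319
1.1 [ 0.5943 -0.2063  0.1447]
1.0 [ 0.5873 -0.2072  0.1414]
0.8 [ 0.5743 -0.2089  0.1328]
0.6 [ 0.5633 -0.2104  0.1218]
0.4 [ 0.5547 -0.2115  0.1088]
0.2 [ 0.5488 -0.2123  0.0944]
0 [ 0.5459 -0.2127  0.079 ]
off [ 5.52 -1.11 16.16] ang [-0.354  0.327 -1.458] rows>= 12.3
```

Blank is at rest: 140 x 47 mm seen, its centre about 2 mm past and 0.3 mm beside nominal home, yaw 1° off, rear against the stop. The paddle angle is about 0.95. Next, pointing the tool down above the paddle's free end.

Run:
```python
from cl import *
M=down(np.pi/2+.131); p=[.578,-.2085,.25]; q=readout.get_state()["qpos"]
print([x.round(2) for x in ik(np.array(p),M,1,q0=q)]); goto(p,M)
```

```text
[array([-0.08,  0.35,  0.01, -0.  , -1.23, -1.36])]
off [ 5.670e+00 -1.000e-02  1.619e+01] ang [-0.354  0.327 -1.458] rows>= 12.3
```

send_rows(offset=[[0,1,1],[0,2,2],[0,3,3],[0,3,4.5],[0.5,3,6],[1,3,7.5],[1.5,3,9],[2,3,10.5],[3,2,12],[4,1,13.5],[5,0,15],[5.7,0,16.2],[5.7,0,16.2],[5.7,0,16.2],[5.7,0,16.2],[5.7,0,16.2]], angular=[[-0.027,0.025,-0.112],[-0.054,0.05,-0.224],[-0.082,0.075,-0.336],[-0.109,0.1,-0.449],[-0.136,0.126,-0.56],[-0.163,0.151,-0.673],[-0.19,0.176,-0.785],[-0.218,0.2,-0.897],[-0.245,0.226,-1.01],[-0.272,0.25,-1.12],[-0.3,0.277,-1.234],[-0.327,0.302,-1.346],[-0.354,0.327,-1.458],[-0.354,0.327,-1.458],[-0.354,0.327,-1.458],[-0.354,0.327,-1.458]], gripper=[1,1,1,1,1,1,1,1,1,1,1,1,1,1,1,1])

```text
t: 19.4
tcp_pos: [0.5781, -0.2083, 0.2493]
ee_rot: [-0.046, 0.706, 0.046, 0.705]
contact_force: [-0.3, -1.5, 0.2]
width: -0.0
```

Run:
```python
from cl import *
s=readout.get_state(); print(s["t"],s["tcp_pos"].round(4),s["contact_force"],R.from_quat(s["ee_rot"]).as_matrix().round(2).tolist())
M=down(np.pi/2+.131); hinge=home+ax*.092
for u,z in((-.0455,.165),(-.0455,.154),(-.0563,.1458),(-.0687,.132),(-.0783,.1158),(-.0848,.098),(-.088,.079)): goto(hinge+ax*u+[0,0,z],M)
```

```text
19.4 [ 0.5781 -0.2083  0.2493] [-0.33817444 -1.46488555  0.24043748] [[-0.0, -0.13, 0.99], [0.0, 0.99, 0.13], [-1.0, 0.0, -0.0]]
off [ 8.43 -0.02  0.01] ang [ 0.    -0.002 -0.   ] rows>= 2.0
off [ 9.53 -0.02  0.01] ang [ 0.    -0.002 -0.   ] rows>= 2.3
off [10.35 -0.02 -1.06] ang [ 0.    -0.002 -0.   ] rows>= 2.5
off [11.74 -0.02 -2.3 ] ang [ 0.    -0.002 -0.   ] rows>= 2.9
off [13.36 -0.02 -3.26] ang [ 0.    -0.002 -0.   ] rows>= 3.3
off [15.14 -0.02 -3.9 ] ang [ 0.    -0.002 -0.   ] rows>= 3.7
off [17.04 -0.02 -4.22] ang [ 0.    -0.002 -0.   ] rows>= 4.2
```

Descending along the arc, stopping about 6 mm before the bottom.

send_rows(offset=[[4,0,0],[7.5,0,0],[8.5,0,0],[9,0,0],[9.5,0,0],[9.9,0,-0.5],[10.35,0,-1.05],[10.8,0,-1.5],[11.3,0,-1.9],[11.75,0,-2.3],[12.3,0,-2.65],[12.8,0,-2.95],[13.35,0,-3.25],[13.9,0,-3.5],[14.5,0,-3.7],[15.1,0,-3.9],[15.7,0,-4.05],[16.2,0,-4.15],[16.4,0,-4.2],[16.4,0,-4.2]], angular=[[0,0,0],[0,0,0],[0,0,0],[0,0,0],[0,0,0],[0,0,0],[0,0,0],[0,0,0],[0,0,0],[0,0,0],[0,0,0],[0,0,0],[0,0,0],[0,0,0],[0,0,0],[0,0,0],[0,0,0],[0,0,0],[0,0,0],[0,0,0]], gripper=[1,1,1,1,1,1,1,1,1,1,1,1,1,1,1,1,1,1,1,1])

```text
t: 21.07
tcp_pos: [0.5367, -0.2143, 0.0861]
ee_rot: [-0.047, 0.706, 0.046, 0.705]
contact_force: [0.3, -0.4, -0.2]
width: 0.0001
```

send_rows(offset=[[0.2,0,0],[0.4,0,0],[0.6,0,0],[0.6,0,0]], angular=[[0,0,0],[0,0,0],[0,0,0],[0,0,0]], gripper=[1,1,1,1])

```text
t: 21.4
tcp_pos: [0.5368, -0.2144, 0.0806]
ee_rot: [-0.047, 0.705, 0.046, 0.706]
contact_force: [0.8, -0.1, -0.9]
width: -0.0001
```

Run:
```python
from cl import *
d=grab("scene"); w=grab("wrist"); cv2.imwrite("pics/c8.png",np.hstack([cv2.resize(d["color"][150:310,320:500],(400,355)),cv2.resize(w["color"],(400,355))])[:,:,::-1])
```

View pics/c8.png

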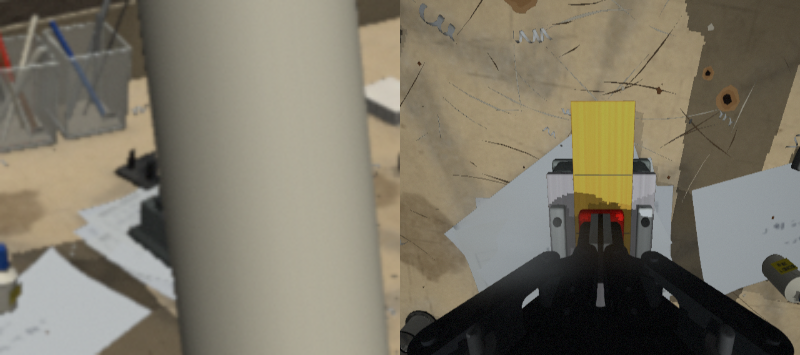

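The wrist view shows the red paddle down under the fingertips at crop (600, 215), with the blank centred between the guides. Pressing on in small steps until the foot seats.

send_rows(offset=[[0.1,0,0],[0.2,0,0],[0.2,0,0],[0.2,0,0]], angular=[[0,0,0],[0,0,0],[0,0,0],[0,0,0]], gripper=[1,1,1,1])

```text
t: 21.83
tcp_pos: [0.537, -0.2144, 0.0791]
ee_rot: [-0.047, 0.705, 0.046, 0.706]
contact_force: [-0.8, -0.2, 2.3]
width: 0.0001
```

send_rows(offset=[[0.1,0,0],[0.2,0,0],[0.2,0,0],[0.2,0,0]], angular=[[0,0,0],[0,0,0],[0,0,0],[0,0,0]], gripper=[1,1,1,1])

```text
t: 22.17
tcp_pos: [0.537, -0.2145, 0.079]
ee_rot: [-0.047, 0.705, 0.046, 0.706]
contact_force: [-3.8, 3.0, 11.8]
width: -0.0003
```

The foot is seated: 12 N at z = 0.079, exactly the height for arm angle 0. Retreating straight up and checking.

send_rows(offset=[[-0.5,0,0],[-1.5,0,0],[-4,0,0],[-8,0,0],[-12,0,0],[-15,0,-4],[-15,0,-8],[-15,-4,-12],[-15,-8,-14],[-15,-12,-14],[-15,-16,-14],[-15,-18,-14],[-15,-18,-14],[-15,-18,-14],[-15,-18,-14],[-15,-18,-14]], angular=[[0,0,0],[0,0,0],[0,0,0],[0,0,0],[0,0,0],[0,0,0],[0,0,0],[0,0,0],[0,0,0],[0,0,0],[0,0,0],[0,0,0],[0,0,0],[0,0,0],[0,0,0],[0,0,0]], gripper=[1,1,1,1,1,1,1,1,1,1,1,1,1,1,1,1])

```text
t: 23.5
tcp_pos: [0.4214, -0.41, 0.2273]
ee_rot: [-0.047, 0.705, 0.046, 0.706]
contact_force: [-0.3, 1.0, 0.9]
width: 0.0
```

Run:
```python
from cl import *
s=readout.get_state(); print(s["t"],s["tcp_pos"].round(3),s["contact_force"].round(1)); e=onbed(); d=grab("scene")
for n,p in(("eraser",[.486,-.001,.014]),("glue",[.59,-.002,.07])): print(n,proj(e,p).round(0))
hinge=home+ax*.092+[0,0,.072]; print("paddle0 px",proj(e,hinge-ax*.078+[0,0,.007]).round(1),proj(d,hinge-ax*.078+[0,0,.007]).round(1))
for im,roi in((e["color"],(400,220,450,275)),(d["color"],(370,190,470,270))):
    x0,y0,x1,y1=roi; h=cv2.cvtColor(im,cv2.COLOR_RGB2HSV); m=cv2.inRange(h,(0,150,90),(8,255,255))|cv2.inRange(h,(172,150,90),(180,255,255)); ys,xs=np.nonzero(m[y0:y1,x0:x1]); print(len(xs),xs.mean()+x0 if len(xs) else 0,ys.mean()+y0 if len(xs) else 0)
cv2.imwrite("pics/c9.png",np.hstack([cv2.resize(e["color"][150:320,300:470],(400,400)),cv2.resize(d["color"][170:310,350:490],(400,400))])[:,:,::-1])
```

```text
23.5 [ 0.421 -0.41   0.227] [-0.3  1.   0.9]
rel home mm [ 1.2 -1.9] [ 46.9 141.7] 88.6 [[-70.30000305175781, -23.5], [71.4000015258789, -27.0], [72.5999984741211, 19.799999237060547], [-69.0999984741211, 23.299999237060547]]
eraser [325. 292.]
glue [324. 241.]
paddle0 px [423.6 258.2] [427.9 241.2]
236 424.66525423728814 257.7669491525424
197 427.83756345177665 243.20812182741116
```

The paddle's red pixels lie within 2 px of where they should be at arm angle 0. The blank is 1–2 mm from home with its yaw 1.4° off. Handing in.

```bash
python3 -c "
from cell import manip
print(manip.job_done())"
```

```text
the job is handed in; nothing more can be done
None
```

The job is handed in at about 23.5 s, inside the 62 s limit. By my own checks, the blank is home and clamped; the hand-in reported no verdict.

**What I did:** I slid the blank about 41 mm out over the plate's front edge with closed fingertips. I gripped that end from the side with the gripper nearly level and lifted it off. I then laid it between the guides, pushed it against the back stop (about 6–7 N felt) and let go. Last, I pressed the clamp arm down until the foot seated, at 12 N with the tip at z = 0.079 m, the height for arm angle 0.

**Last checks:**
- **Blank:** its centre is about 1 mm along and 2 mm across from the measured home position, and its length is about 1.4° (0.025 rad) off the clamp's axis.
- **Clamp arm:** the red paddle is within 2 px of where angle 0 should put it, in both the top and scene views.
- **Robot:** it is clear of everything.

**Loose ends:**
- **Unexplained contact:** a 5 N upward force stayed on the tool after I released the blank. It went away when I raised 5 mm, and I never found what was touching.
- **Final picture not seen:** the picture limit was used up, so the final state rests on measured pixels only.
- **Bystanders not re-measured:** I did not measure the glue, eraser or tin again at the end. No planned path came near them at their height.

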